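# Clear the jammed plug magazine

### The arm

A 7-joint arm with a two-finger parallel gripper is mounted at the origin on the work surface. World frame = base frame: x ahead of the robot, y to its left, z up, the work surface at z = 0. Lengths are in m, angles in degrees, forces in N, time in s.
With the tool pointing down it reaches from about 0.425 to 0.975 m from the base axis. Payload 16.7 kg.
Tool frame: the origin (TCP) lies on the mounting face of the last link; the fingertips stand tip_reach ahead of it and the grasp point (between the pads) lies 155 mm ahead of it (tip_reach is the distance from the TCP to the fingertips, in m); z points along the fingers, y is the line along which they close (so a half turn about z gives the same grasp; the last joint's range is limited). The gripper opens to 85 mm and grips with 20 to 120 N. Pads are 22 mm wide; open, the fingers measure 114 mm over their backs; the gripper's body (76 mm by 85 mm) begins 54 mm behind the grasp point. The pads swing forward as they close: fully open they stand 13 mm farther back than shut.
Start: joints at [-80.357, 24.414, 4.234, 92.017, -1.954, 63.644, -3.845], TCP at [0.211, 0.641, 0.405] pointing down, gripper open.
Joint ranges: [-163.25, 163.25], [-28.42, 122.38], [-70.27, 78.77], [12.13, 141.07], [-58.53, 238.53], [9.26, 117.41], [-156.51, 156.51]. Speed limits (degrees/s): [108.29, 108.29, 136.94, 136.94, 172.46, 172.46, 172.46].

### API

Orientations are given as [roll, pitch, yaw] about the fixed x, y, z axes, in that order (R = Rz(yaw) Ry(pitch) Rx(roll)).
In Python, from plant import * gives the robot as it stands. The module is installed in compiled form; this text tells all that it offers.
- The arm moves only by the tool jog_arm, never from a script. Its argument "series" is one flat list of numbers, 7 for each row, row after row: the shift along the world's x, y, z normalised to -1 to 1, where 1 is 0.1 m, then the turn, a rotation vector about the world's x, y, z normalised to -1 to 1, where 1 is 180 degrees, then the gripper command: -1 is shut, 1 is fully open, values between are in proportion. A call has 1 to 12 rows; each row shifts and turns the commanded pose from where the row before left it; what a row does not reach is not made up. A row lasts 1/10 s, in which the tool goes at most 50 mm and 8.59 degrees, less where a joint would pass 70% of its speed; a pose out of reach is approached as far as the arm can. A call with a number of a shift or a turn outside -1 to 1 is refused whole. A call with a gripper value outside its range is refused whole. The fingers move at their own pace and stop on an object; "squeeze" is the grip in N (left out, the last holds). Time passes only in rows, so rows that do not move let the fingers close. It gives the time, the measured TCP pose, the force, the opening and the grip force at its end, in the units of the state.
- read_state(): the state, without advancing time (a new reading comes with each control period).
- camera(name): name is "side" or "top"; returns a dict with "img" (400x640x3 uint8, blue, green, red), "fx", "fy", "cx", "cy" (pixels), "T" (4x4, takes a point from camera to world coordinates). Camera axes: x right, y down, z forward; pixel columns grow to the right and rows downward; lengths in m; the calibration is good to about 2 mm. A picture is of the moment at which its call begins. There is no depth.
- close_job(): hands the job in; it is judged then, once.
Trained networks look in a picture, given as the dict that the camera call returned (one of the last four; its "shot" number tells which), for a name from the list of things; names that differ only in an ending like _2 or _b are one class to them, and where a whole thing is asked for, a point or a joint stands for the part that bears it (a point fixed in the world has none). Each returns a list of dicts, best first, with "conf" (0 to 1); they miss things now and then, are a little off and sometimes report something else, mostly with a low value. They report only what shows in the picture. A call takes as long as a camera call. They do not tell look-alikes from the thing itself.
- look_for(picture, name): "rect" ([left, top, width, height] in pixels, round what is visible of it).
- place_of(picture, name): "at" ([column, row] in pixels: a listed point, or the origin of a listed thing).
The state is a dict: "t": time; "q": joint angles; "dq": joint speeds; "tau": joint torques, N m; "ee_pos": TCP position; "eef_rot": TCP orientation; "contact_force": force on the tool from outside, world axes, zero at the start; "moment": the same for the moment, N m; "width": opening from 0.0 (shut) to 1.0 (fully open); "gripper_force": force on a finger pad.
Only numpy, scipy, OpenCV 4.12 (cv2) and the standard library are available. Lean on these libraries where they do the work, as an engineer would, in place of code of your own. Each camera call takes 0.05 s, during which the arm holds its last target. There are 200 camera calls.

### The job

Two wooden plugs have jammed in the tube of the tipping magazine. Tip the tube towards the robot as far as it goes, push the long plain rod down through it until its collar comes to the tube's mouth, without ramming it, so that both plugs drop into the magazine's tray, then put the rod back upright in the rack. Leave the tube tipped, and leave the other two rods and the things lying about the magazine and the rack where they are.

Things in the scene. Friction and masses are not known exactly. Their poses are not given: they have to be found in the camera images.
- magazine: Fixed stand, the tipping magazine. Origin on the work surface under the tube's hinge; x to its tray, y along the hinge. Base plate x -70 to 30, y +-55 mm, 12 thick; two grey cheeks at y +-26 to 34, x +-18 mm, 155 high; hinge at height 140 mm. A solid 40 x 40 mm block, top at 60 mm, under the upright tube blocks its outlet: nothing can be pushed out until the tube is tipped.
- tube (a joint): Angle of the aluminium tube on its hinge: 0 upright (the start), grows as the mouth tips towards the stand's -x (towards the robot, while the outlet swings out over the tray), end stop at 0.52 rad. Stiff hinge (about 0.35 N m of friction): it stays where it is left.
- tube_mouth (a point): Centre of the tube's open top end, on its axis, turning with the tube: its z axis runs along the tube, out of the mouth; its y is the hinge direction. Tube: outside 36 mm, bore 30 mm, 140 mm long; the hinge crosses its axis 65 mm below the mouth.
- tube_outlet (a point): Centre of the tube's open bottom end, 140 mm below the mouth, same axes; 65 mm high when upright. A sprung pad in the wall on the +x side, 20 mm above the outlet, wedges a plug with about 8 N: some 7 to 18 N along the bore shifts it. Each plug has to be pushed past this pad.
- tray_floor (a point): Centre of the inner floor (5 mm above the work surface) of the open plywood tray fixed to the magazine, at its x = 125 mm; axes as the magazine's; inside 180 (x) x 120 (y) mm, walls 5 mm thick rise 35 mm above the floor.
- plug1_center (a point): Centre of the lower wooden plug (solid cylinder 27 mm diameter, 50 mm long, 30 g, z along its axis). At the start its lower end is 2 to 10 mm above the outlet.
- plug2_center (a point): Centre of the upper wooden plug, the same size, resting on the lower one.
- push_rod: The long plain rod, loose, upright in the rack. Origin: centre of its lower tip; z along it to the handle. Steel shaft 20 mm diameter, 150 mm long; collar 40 mm diameter from 150 to 155 mm; black round handle 24 mm diameter from 155 to 200 mm. 160 g. With the collar on the tube's mouth the tip stands 10 mm out of the outlet.
- rod_handle (a point): Point on the push rod's axis at mid handle, 180 mm from the tip: where to grip.
- rack: Fixed wooden block 250 (x) x 70 (y) x 55 mm high, origin at the centre of its underside. Three upright sockets 25 mm in diameter and 48 mm deep (floor at 7 mm), at x = -78, 0 and 78 mm, y = 0; the rods stand in them in any order.
- short_rod: Short rod in the rack, not to be used: as the push rod, but its shaft is 95 mm (handle from 100 to 145 mm from its tip).
- stop_rod: Stop rod in the rack, not to be used: as the push rod, with a second collar 40 mm in diameter 60 to 66 mm from its tip.
- foil_roll_a: Bystander: foil roll standing on end, 60 mm diameter, 100 mm high; origin under its centre.
- clamp: Bystander: spring clamp lying beside the magazine, about 130 x 40 mm, 14 mm high.
- packing_block: Bystander: plywood block 100 x 50 x 25 mm beside the rack.
- spacer: Bystander: brass slab 80 x 60 x 18 mm.
Not all that is in view belongs to the job. Leave any orange or yellow look-alike of the push_rod alone.

How it is judged (in metres and radians):
On the way, in this order (a step that is already met when the one before it is completed fails the run):
1. the tube is tipped to its stop (angle above 0.45 rad), with both plugs still in it (value of joint tube above 0.45 rad and distance between plug1_center and tube_outlet below 0.06 m), for 0.2 s.
2. the push rod is down inside the tipped tube, its tip out at the outlet (its collar within 10 mm of the mouth) (value of joint tube above 0.4 rad and z of push_rod in the frame of tube_outlet below 0 m and distance between push_rod and tube_outlet below 0.02 m and angle between the z axis of push_rod and the z axis of tube_mouth, either way round below 0.15 rad), for 0.1 s.
At the end, for the whole second after the job is handed in: Both plugs lie in the magazine's tray (centres within its walls and less than 50 mm above its floor), the tube is still tipped (above 0.38 rad), and the push rod stands at rest in a rack socket, its tip within 8 mm of the socket's floor and leaning less than 0.2 rad (x of plug1_center in the frame of tray_floor between -0.09 and 0.09 m and y of plug1_center in the frame of tray_floor between -0.06 and 0.06 m and z of each of plug1_center, plug2_center in the frame of tray_floor below 0.05 m and x of plug2_center in the frame of tray_floor between -0.09 and 0.09 m and y of plug2_center in the frame of tray_floor between -0.06 and 0.06 m and value of joint tube above 0.38 rad and z of push_rod in the frame of rack between 0 and 0.015 m and x of push_rod in the frame of rack between -0.1 and 0.1 m and y of push_rod in the frame of rack between -0.02 and 0.02 m and angle between push_rod's own z axis and vertical below 0.2 rad and linear speed of push_rod below 0.02 m/s); the robot touches nothing.
It fails at once if the rod is rammed against the magazine (over 80 N) (contact force between push_rod and magazine above 80 N).
It fails at once if one of the other two rods is taken out or moved by over 30 mm (distance of any of short_rod, stop_rod from where it was at the start of the episode above 0.03 m).
It fails at once if a bystander is shifted by over 40 mm (distance of any of foil_roll_a, clamp, packing_block, spacer from where it was at the start of the episode above 0.04 m).
It also fails if it takes over 66 s, if anything falls off the work surface, if the arm or the gripper's body presses on something with over 40 N, if the wrist force passes 120 N, or if a joint passes its speed limit or range.

## Working session

There is one attempt and no reset: what is moved stays moved. The work goes in short steps, Python scripts to look and compute and a tool call to move; the robot and the scene stay as the last step left them, time stands still between calls to the robot, and variables do not carry over. Pictures are saved under pics/ and viewed, at most 10 in all, crops included, and the job is handed in when it is done.

Besides the shell and the picture viewer there is one more tool, called after "Call:" as name(argument=value, ...), one argument or row to a line, values as JSON. jog_arm: Moves the arm, as the interface text tells. Its arguments: {"type":"object","properties":{"series":{"type":"array"},"squeeze":{"type":"number"}},"required":["series"]}

```bash
mkdir -p pics; cat > h.py <<'E'
from plant import *
import numpy as np, cv2
def ray(c,p):
    d=np.array([(p[0]-c["cx"])/c["fx"],(p[1]-c["cy"])/c["fy"],1.]);T=np.array(c["T"])
    d=T[:3,:3]@d; return T[:3,3],d/np.linalg.norm(d)
def atz(c,p,z):
    o,d=ray(c,p); return o+d*(z-o[2])/d[2]
def tri(c1,p1,c2,p2):
    o1,d1=ray(c1,p1);o2,d2=ray(c2,p2)
    A=np.stack([d1,-d2],1);s=np.linalg.lstsq(A,o2-o1,rcond=None)[0]
    a=o1+d1*s[0];b=o2+d2*s[1];return (a+b)/2,np.linalg.norm(a-b)
def proj(c,P):
    T=np.linalg.inv(np.array(c["T"]));q=T[:3,:3]@np.array(P)+T[:3,3]
    return np.array([c["fx"]*q[0]/q[2]+c["cx"],c["fy"]*q[1]/q[2]+c["cy"]])
E
python3 - <<'E'
from h import *
np.set_printoptions(precision=3,suppress=True)
s=read_state();print(s)
C={n:camera(n) for n in("side","top")}
for n,c in C.items():
    cv2.imwrite(f"pics/{n}0.png",c["img"]);print(n,c["fx"],np.array(c["T"]))
for k in["magazine","tube_mouth","tube_outlet","tray_floor","push_rod","rod_handle","rack","short_rod","stop_rod","foil_roll_a","clamp","packing_block","spacer"]:
    r={n:place_of(c,k) for n,c in C.items()}
    print(k,{n:[(np.round(x["at"]),round(x["conf"],2)) for x in v[:3]] for n,v in r.items()})
    if r["side"] and r["top"]: print("   ",*tri(C["side"],r["side"][0]["at"],C["top"],r["top"][0]["at"]))
E
```

```text
{'t': 0.0, 'q': array([-80.358,  24.451,   4.231,  92.053,  -1.951,  63.647,  -3.844]), 'dq': array([ 0.03 , -0.046, -0.01 ,  0.01 , -0.075,  0.055, -0.03 ]), 'tau': array([  0.001, -94.984,   3.761, -46.349,   0.019,   0.01 ,   0.   ]), 'ee_pos': array([0.211, 0.641, 0.404]), 'eef_rot': array([-179.921,    0.008,  161.793]), 'contact_force': array([-1.451, -0.052, -0.321]), 'moment': array([0.018, 0.013, 0.018]), 'gripper_force': 0.0, 'width': 0.999738947236068}
side 490.0776741826095 [[ 0.998 -0.027  0.057  0.519]
 [-0.062 -0.598  0.799 -1.   ]
 [ 0.012 -0.801 -0.598  0.936]
 [ 0.     0.     0.     1.   ]]
top 417.18489618605946 [[-0.019 -0.993  0.118  0.459]
 [-0.999  0.022  0.028  0.045]
 [-0.03  -0.118 -0.993  1.192]
 [ 0.     0.     0.     1.   ]]
magazine {'side': [(array([338., 274.]), 0.67)], 'top': [(array([376., 200.]), 0.95), (array([383., 191.]), 0.54)]}
    [ 0.613 -0.082  0.006] 0.0018621572646257824
tube_mouth {'side': [(array([342., 215.]), 0.63), (array([251., 346.]), 0.37)], 'top': [(array([386., 188.]), 0.6), (array([250., 218.]), 0.45), (array([234., 216.]), 0.25
[... 1129 characters left out ...]
185878312384555
stop_rod {'side': [], 'top': [(array([250., 192.]), 0.76)]}
foil_roll_a {'side': [(array([255., 348.]), 0.82)], 'top': [(array([458., 269.]), 0.96), (array([383., 188.]), 0.6)]}
    [ 0.412 -0.303  0.006] 0.004862779470906181
clamp {'side': [(array([335., 311.]), 0.57)], 'top': [(array([249., 192.]), 0.22)]}
    [ 0.707  0.421 -0.716] 0.09681873226249549
packing_block {'side': [(array([316., 180.]), 0.62)], 'top': [(array([222., 225.]), 0.82), (array([386., 185.]), 0.66), (array([247., 218.]), 0.34)]}
    [0.563 0.36  0.006] 0.025302584630480164
spacer {'side': [(array([253., 273.]), 0.68)], 'top': [(array([376., 278.]), 0.8)]}
    [ 0.393 -0.073  0.012] 0.0003575433893957687
```

```bash
python3 - <<'E'
import cv2
for n,(a,b,c,d) in {"side":(60,380,200,480),"top":(110,330,150,470)}.items():
    i=cv2.imread(f"pics/{n}0.png")[a:b,c:d]; f=min(800/i.shape[1],600/i.shape[0]); print(n,f)
    cv2.imwrite(f"pics/{n}0c.png",cv2.resize(i,None,fx=f,fy=f,interpolation=cv2.INTER_CUBIC))
E
```

```text
side 1.875
top 2.5
```

View pics/side0c.png

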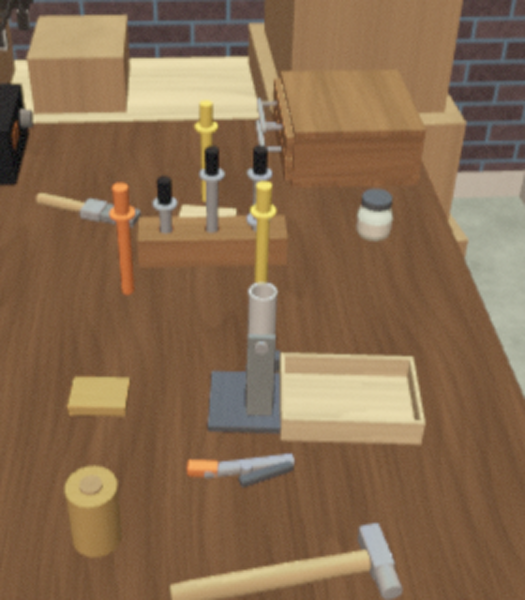

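View pics/top0c.png

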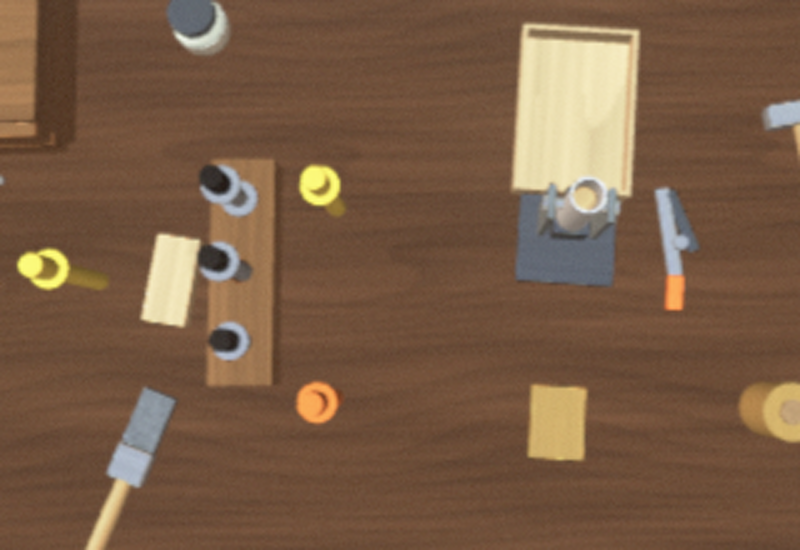

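The only candidates for the push rod are these, in raw pixels (top / side):
- **Rack rods, black handles:**
  - far: (237,182) / (339,143), which has a second collar, so it's the stop rod
  - middle: (237,214) / (312,143), long and plain
  - near: (240,246) / (288,160), the short rod
- **Free-standing look-alikes:** yellow (278,184), yellow (166,216) and orange (277,270) in the top view.

The middle one fits the description. Next I measure the rack, rods and magazine accurately, and make a close crop to check that choice.

```bash
python3 - <<'E'
from h import *
np.set_printoptions(precision=4,suppress=True)
try: print("tip_reach",tip_reach)
except Exception as e: print(e)
c=camera("top");s=camera("side")
def T(p):return (150+p[0]/2.5,110+p[1]/2.5)
def blobs(img,roi):
    a,b,x0,x1=roi;m=np.zeros(img.shape[:2],np.uint8);m[a:b,x0:x1]=(img[a:b,x0:x1].max(2)<50)
    n,l,st,ce=cv2.connectedComponentsWithStats(m);return [(ce[i],st[i]) for i in range(1,n) if st[i][4]>12]
bt=blobs(c["img"],(165,260,225,255));bs=blobs(s["img"],(130,175,275,350))
for b in bt:print("T",*b)
for b in bs:print("S",*b)
for b in bt:
  for d in bs:
    P,e=tri(c,b[0],s,d[0])
    if e<.015: print(b[0],d[0],P,e)
for n,z,ps in[("rack",.055,[(209,160),(274,160),(273,384),(207,384)]),("base",.012,[(518,195),(515,280),(612,285)]),("tray",.04,[(523,24),(640,31),(631,196),(512,190)]),("mouth",.205,[(588,195)]),("yellow/orange",.2,[(316,178),(32,265),(317,403)])]:
    print(n);print(np.array([atz(c,T(p),z) for p in ps])[:,:2])
i=s["img"][125:215,270:360];cv2.imwrite("pics/close.png",cv2.resize(i,None,fx=6,fy=6,interpolation=cv2.INTER_CUBIC))
E
```

```text
tip_reach 0.1734
T [238.0741 183.4815] [235 179   6   8  27]
T [238.2  214.05] [236 211   5   7  20]
T [242.5714 245.5   ] [241 243   4   6  14]
S [312.5    146.3429] [310 141   6  12  70]
S [338.0658 145.9079] [335 140   7  13  76]
S [287.2143 161.9714] [284 157   7  12  70]
[238.0741 183.4815] [338.0658 145.9079] [0.6381 0.2733 0.1883] 0.0024368783404766945
[238.2  214.05] [312.5    146.3429] [0.5619 0.2724 0.1893] 0.0010842172681823075
[242.5714 245.5   ] [287.2143 161.9714] [0.4858 0.273  0.1361] 0.0014193927917725306
rack
[[0.6876 0.3162]
 [0.6858 0.2434]
 [0.4388 0.245 ]
 [0.4402 0.3171]]
base
[[ 0.6468 -0.029 ]
 [ 0.5496 -0.0227]
 [ 0.5416 -0.1317]]
tray
[[ 0.8389 -0.0387]
 [ 0.8269 -0.1706]
 [ 0.6382 -0.1525]
 [ 0.6481 -0.0207]]
mouth
[[ 0.6144 -0.0835]]
yellow/orange
[[0.6381 0.1773]
 [0.5596 0.4532]
 [0.4228 0.1778]]
```

View pics/close.png

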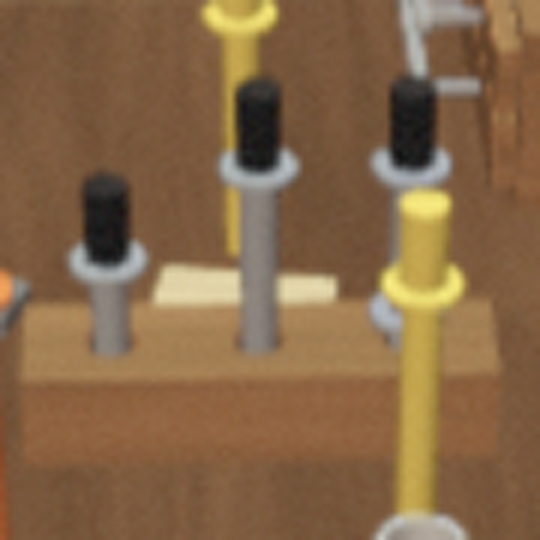

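Call:
jog_arm(
  series=[0.19,-0.3,0,0,0,0.003,-1,0.19,-0.3,0,0,0,0.003,-1,0.19,-0.3,0,0,0,0.003,-1,0.19,-0.3,0,0,0,0.003,-1,0.19,-0.3,0,0,0,0.003,-1,0.19,-0.3,0,0,0,0.003,-1,0.19,-0.3,0,0,0,0.003,-1,0.19,-0.3,0,0,0,0.003,-1,0.19,-0.3,0,0,0,0.003,-1,0.19,-0.3,0,0,0,0.003,-1,0.19,-0.3,0,0,0,0.003,-1,0.19,-0.3,0,0,0,0.003,-1],
  squeeze=80,
)

```text
t: 2.7
ee_pos: [0.4395, 0.2798, 0.405]
eef_rot: [180.0, 0.0, 168.3]
contact_force: [0.2, 0.2, -0.4]
width: -0.001
gripper_force: 0.0
```

Call:
jog_arm(
  series=[0.19,-0.3,0,0,0,0.003,-1,0.19,-0.3,0,0,0,0.003,-1,0.19,-0.3,0,0,0,0.003,-1,0.19,-0.3,0,0,0,0.003,-1,0.19,-0.3,0,0,0,0.003,-1,0.19,-0.3,0,0,0,0.003,-1,0.19,-0.3,0,0,0,0.003,-1,0.19,-0.3,0,0,0,0.003,-1,0.19,-0.3,0,0,0,0.003,-1,0.19,-0.3,0,0,0,0.003,-1,0.19,-0.3,0,0,0,0.003,-1,0.19,-0.3,0,0,0,0.002,-1],
)

```text
t: 3.9
ee_pos: [0.6676, -0.0801, 0.4047]
eef_rot: [180.0, 0.0, 174.6]
contact_force: [0.4, 0.2, 1.4]
width: -0.003
gripper_force: 0.0
```

Call:
jog_arm(
  series=[0.05,-0.05,-0.2,0,0,0,-1,0,0,-0.2,0,0,0,-1,0,0,-0.07,0,0,0,-1,0,0,0,0,0,0,-1],
)

```text
t: 4.3
ee_pos: [0.6717, -0.0835, 0.3569]
eef_rot: [-180.0, -0.1, 174.6]
contact_force: [-0.2, -1.2, 1.5]
width: -0.002
gripper_force: 0.0
```

Call:
jog_arm(
  series=[-0.1,0,0,0,0,0,-1,-0.1,0,0,0,0,0,-1,-0.07,0,0,0,0,0,-1,-0.05,0,0,0,0,0,-1,-0.05,0,0,0,0,0,-1,-0.05,0,0,0,0,0,-1,-0.05,0,0,0,0,0,-1,0,0,0,0,0,0,-1],
)

```text
t: 5.1
ee_pos: [0.6254, -0.0834, 0.36]
eef_rot: [179.9, 0.3, 174.6]
contact_force: [5.7, 0.5, 7.4]
width: 0.002
gripper_force: 3.9
```

Call:
jog_arm(
  series=[-0.04,0,0,0,0,0,-1,-0.04,0,0,0,0,0,-1,0,0,0,0,0,0,-1],
)

```text
t: 5.4
ee_pos: [0.6177, -0.083, 0.3596]
eef_rot: [179.9, 0.3, 174.6]
contact_force: [9.7, 3.0, 3.8]
width: 0.001
gripper_force: 4.9
```

Call:
jog_arm(
  series=[-0.04,0,0,0,0,0,-1,-0.03,0,0,0,0,0,-1,0,0,0,0,0,0,-1],
)

```text
t: 5.7
ee_pos: [0.614, -0.0832, 0.3618]
eef_rot: [179.9, 1.0, 174.6]
contact_force: [35.4, -0.1, 1.6]
width: -0.001
gripper_force: 16.2
```

Call:
jog_arm(
  series=[0,0,0,0,0,0,-1,0.1,0,0,0,0,0,-1,0.2,0,0.1,0,0,0,-1,0,0,0.4,0,0,0,-1,0,0.1,0.3,0,0,0,-1,-0.1,0.4,0,0,0,0.003,0.3,-0.1,0.4,0,0,0,0.003,0.3,-0.1,0.4,0,0,0,0.003,0.3,-0.1,0.4,0,0,0,0.003,0.3],
)

```text
t: 6.6
ee_pos: [0.5988, 0.0875, 0.4383]
eef_rot: [180.0, 0.0, 176.7]
contact_force: [1.5, 0.1, -0.1]
width: 0.648
gripper_force: 0.0
```

```bash
python3 - <<'E'
from h import *
np.set_printoptions(precision=4,suppress=True)
print(read_state()["ee_pos"],read_state()["eef_rot"])
c=camera("top");s=camera("side")
for k in("tube_mouth","tube_outlet"):
    a=place_of(s,k);b=place_of(c,k)
    print(k,[(x["at"],x["conf"]) for x in a[:2]],[(x["at"],x["conf"]) for x in b[:2]])
    if a and b: print(tri(s,a[0]["at"],c,b[0]["at"]))
m=np.array([.6136,-.0838,0]);ex=np.array([.9956,-.094,0]);M=m-.0323*ex+[0,0,.1964];print("pred",M,proj(s,M),proj(c,M))
f=lambda i,k:cv2.resize(i,None,fx=k,fy=k,interpolation=cv2.INTER_CUBIC)
a=f(s["img"][180:300,290:440],2.6);b=f(c["img"][140:240,330:470],2.78)
h=min(len(a),len(b));cv2.imwrite("pics/tip.png",np.hstack([a[:h],b[:h]]))
E
```

```text
[0.5988 0.0875 0.4383] [179.9744   0.0311 176.7476]
tube_mouth [([329.8, 217.2], 0.86), ([383.9, 274.7], 0.74)] [([383.5, 198.8], 0.79)]
(array([ 0.5903, -0.0794,  0.1979]), np.float64(0.0015980457841968149))
tube_outlet [([354.2, 256.6], 0.95), ([254.1, 345.8], 0.65)] [([380.6, 188.4], 0.74), ([379.3, 183.7], 0.63)]
(array([ 0.6448, -0.0885,  0.0726]), np.float64(0.020318173537363836))
pred [ 0.5814 -0.0808  0.1964] [325.833 218.2  ] [384.1382 202.2004]
```

View pics/tip.png

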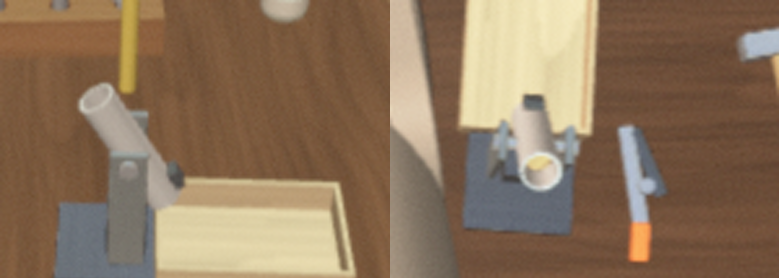

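The tube is tipped: its mouth is at side ≈(327,217) and top ≈(384,201), which matches the end-stop prediction, and both plugs are still inside. Next is the rod.

Call:
jog_arm(
  series=[-0.06,0.3,0,0,0,0.003,0.5,-0.06,0.3,0,0,0,0.003,0.5,-0.06,0.3,0,0,0,0.003,0.5,-0.06,0.3,0,0,0,0.003,0.5,-0.06,0.3,0,0,0,0.003,0.5,-0.07,0.3,0,0,0,0.003,0.5,0,0.05,0,0,0,0,0.5,0,0,0,0,0,0,0.5],
)

```text
t: 7.7
ee_pos: [0.5632, 0.2709, 0.4375]
eef_rot: [-180.0, -0.0, 180.0]
contact_force: [0.3, -1.0, -0.4]
width: 0.752
gripper_force: 0.0
```

```bash
python3 - <<'E'
from h import *
s=read_state();print(s["ee_pos"],s["eef_rot"])
c=camera("side");i=c["img"][60:220,250:400]
cv2.imwrite("pics/g.png",cv2.resize(i,None,fx=3.5,fy=3.5,interpolation=cv2.INTER_CUBIC))
E
```

```text
[0.56322636 0.27090414 0.43753523] [-1.79974400e+02 -5.26035964e-03  1.79960913e+02]
```

View pics/g.png

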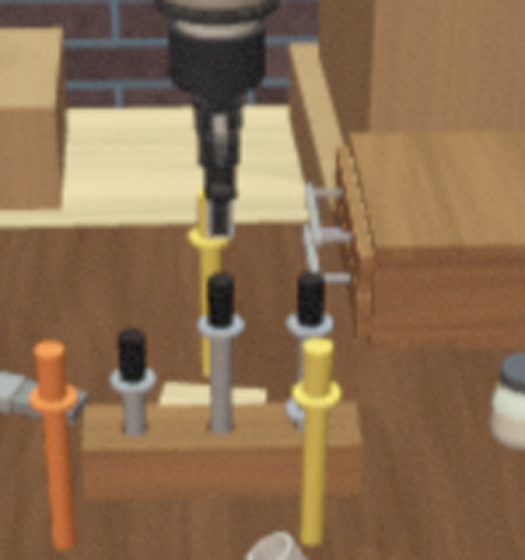

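The gripper is centred over the middle rod (crop column 220 for both), so I go down and close.

Call:
jog_arm(
  series=[-0.01,0.01,-0.3,0,0,0,0.5,0,0,-0.3,0,0,0,0.5,0,0,-0.3,0,0,0,0.5,0,0,-0.05,0,0,0,0.5,0,0,0,0,0,0,-1,0,0,0,0,0,0,-1,0,0,0,0,0,0,-1,0,0,0,0,0,0,-1,0,0,0,0,0,0,-1,0,0,0,0,0,0,-1],
  squeeze=100,
)

```text
t: 8.75
ee_pos: [0.5624, 0.2732, 0.3447]
eef_rot: [179.8, 0.2, 180.0]
contact_force: [-0.2, 6.2, 6.6]
width: 0.253
gripper_force: 97.5
```

Call:
jog_arm(
  series=[0,0,0.1,0,0,0,-1,0,0,0.3,0,0,0,-1,0,0,0.4,0,0,0,-1,0,0,0.4,0,0,0,-1,0,0,0.4,0,0,0,-1,0,0,0.4,0,0,0,-1,0,0,0.3,0,0,0,-1,0,0,0.1,0,0,0,-1],
)

```text
t: 9.55
ee_pos: [0.5619, 0.2715, 0.5871]
eef_rot: [179.8, 0.2, 179.9]
contact_force: [0.0, -0.5, -1.9]
width: 0.256
gripper_force: 98.1
```

Call:
jog_arm(
  series=[-0.13,-0.28,0,-0.0013,-0.0137,-0.0025,-1,-0.13,-0.28,0,-0.0013,-0.0137,-0.0025,-1,-0.13,-0.28,0,-0.0013,-0.0137,-0.0025,-1,-0.13,-0.28,0,-0.0013,-0.0137,-0.0025,-1,-0.13,-0.28,0,-0.0013,-0.0137,-0.0025,-1,-0.13,-0.28,0,-0.0013,-0.0137,-0.0025,-1,-0.13,-0.28,0,-0.0013,-0.0137,-0.0025,-1,-0.13,-0.28,0,-0.0013,-0.0137,-0.0025,-1,-0.13,-0.28,0,-0.0013,-0.0137,-0.0025,-1,-0.13,-0.28,0,-0.0013,-0.0137,-0.0025,-1,-0.13,-0.28,0,-0.0013,-0.0137,-0.0025,-1,-0.13,-0.28,0,-0.0013,-0.0137,-0.0025,-1],
)

```text
t: 10.75
ee_pos: [0.4049, -0.0652, 0.5822]
eef_rot: [-178.5, 29.7, 174.8]
contact_force: [0.1, -0.7, -1.9]
width: 0.255
gripper_force: 97.8
```

```bash
python3 - <<'E'
from h import *
from scipy.spatial.transform import Rotation as R
np.set_printoptions(precision=4,suppress=True)
st=read_state();print(st)
Rm=R.from_euler("xyz",st["eef_rot"],degrees=True).as_matrix();print(Rm)
c=camera("top");s=camera("side")
for k in(155,335):
    P=np.array(st["ee_pos"])+Rm[:,2]*k/1000;print(k,P,proj(s,P),proj(c,P))
f=lambda i,k:cv2.resize(i,None,fx=k,fy=k,interpolation=cv2.INTER_CUBIC)
a=f(s["img"][40:290,230:430],2);b=f(c["img"][100:300,270:470],2)
h=min(len(a),len(b));cv2.imwrite("pics/pre.png",np.hstack([a[:h],b[:h]]))
E
```

```text
{'t': 10.75, 'q': array([-35.995 , -22.7914,  23.3741, 118.549 ,  22.8427,  55.7676,
        63.8824]), 'dq': array([ 13.6657, -27.63  ,  10.3279,  16.2098,  18.3906, -17.3004,
        10.9624]), 'tau': array([ -3.5102,   3.467 , -11.9572, -55.4447,   0.2454,  -1.9499,
        -0.7642]), 'ee_pos': array([ 0.4049, -0.0652,  0.5822]), 'eef_rot': array([-178.5062,   29.742 ,  174.8082]), 'contact_force': array([ 0.1248, -0.6714, -1.9471]), 'moment': array([0.0772, 0.7399, 0.005 ]), 'gripper_force': 97.81403660774231, 'width': 0.25476984860711926}
[[-0.8647  0.1033  0.4915]
 [ 0.0786  0.9944 -0.0708]
 [-0.4961 -0.0226 -0.868 ]]
155 [ 0.4811 -0.0762  0.4477] [279.2    124.8019] [401.0161 240.7577]
335 [ 0.5695 -0.0889  0.2914] [321.2656 188.0568] [393.5008 202.069 ]
```

View pics/pre.png

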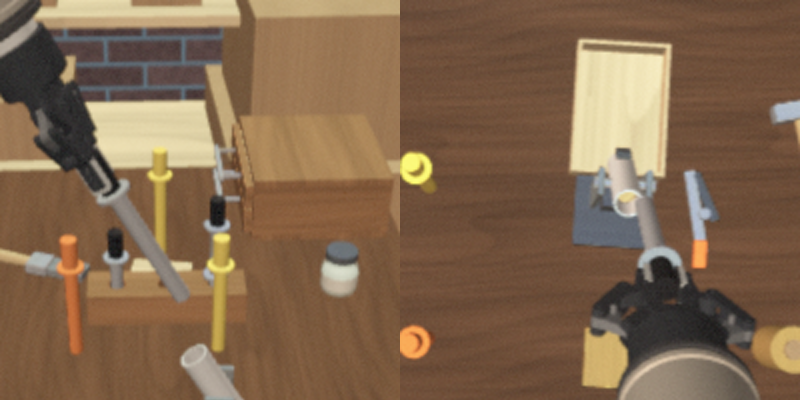

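Call:
jog_arm(
  series=[0,0,-0.1,0.0033,-0.0005,0.002,-1,0,0,-0.2,0.0033,-0.0005,0.002,-1,-0.02,0.01,-0.2,0,0,0,-1,0,0,-0.15,0,0,0,-1,0,0,-0.03,0,0,0,-1,0,0,0,0,0,0,-1],
)

```text
t: 11.45
ee_pos: [0.4041, -0.0623, 0.5141]
eef_rot: [-179.8, 29.7, 174.9]
contact_force: [-0.3, 0.1, -0.8]
width: 0.261
gripper_force: 98.0
```

```bash
cat > chk.py <<'E'
from h import *
from scipy.spatial.transform import Rotation as R
np.set_printoptions(precision=4,suppress=True)
def chk(out):
    st=read_state();print(st["t"],st["q"],st["ee_pos"],st["eef_rot"],st["contact_force"])
    Rm=R.from_euler("xyz",st["eef_rot"],degrees=True).as_matrix()
    c=camera("top");s=camera("side");ax=-Rm[:,2]
    tip=np.array(st["ee_pos"])-ax*.335;A=np.array([-.495,.0467,.868]);M=np.array([.584,-.081,.197])
    d=(tip-M)@A;print("axis",ax,"tip",tip,"along",d,"lat",tip-M-d*A,proj(s,tip),proj(c,tip),"M",proj(s,M),proj(c,M))
    f=lambda i,k:cv2.resize(i,None,fx=k,fy=k,interpolation=cv2.INTER_CUBIC)
    if out: cv2.imwrite(out,np.hstack([f(s["img"][160:280,290:390],4),f(c["img"][140:260,330:430],4)]))
    return c,s
E
python3 -c "
from chk import *
c,s=chk('pics/pre2.png')"
```

```text
11.45 [-36.4643 -21.0473  25.7834 125.4856  22.9873  46.5236  63.0768] [ 0.4041 -0.0623  0.5141] [-179.8391   29.6651  174.9424] [-0.3287  0.0601 -0.81  ]
axis [-0.4928  0.0464  0.8689] tip [ 0.5691 -0.0778  0.223 ] along 0.03010299725150607 lat [ 0.      0.0017 -0.0001] [320.7173 208.8512] [384.4761 206.0372] M [326.9015 218.0361] [384.2281 201.107 ]
```

View pics/pre2.png

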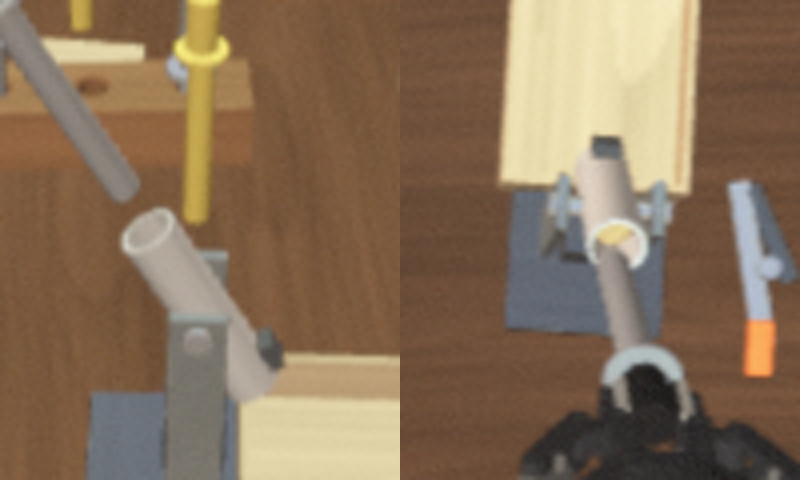

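```bash
python3 -c "
from chk import *
c,s=chk(None)
M=np.array([.584,-.081,.197]);A=np.array([-.4928,.0464,.8689]);tip=np.array([.5691,-.0778,.223])
for n,P,th in[('rod',tip,.52),('rodcollar',tip+.15*A,0),('rod sh',tip+.1*A,0)]: print(n,(proj(s,P)-[290,160])*4,(proj(c,P)-[330,140])*4+[400,0])
H=np.array([.616,-.084,.14])
for th in(.45,.48,.52,.56):
    a=np.array([-np.sin(th)*.9956,np.sin(th)*.094,np.cos(th)])
    for l in(.065,-.075): print(th,l,(proj(s,H+a*l)-[290,160])*4,(proj(c,H+a*l)-[330,140])*4+[400,0])
"
```

```text
11.55 [-36.4491 -21.0991  25.77   125.4047  22.9962  46.5467  63.0754] [ 0.4042 -0.0625  0.5152] [-179.883    29.7658  174.9014] [-0.1384 -0.0767 -2.0787]
axis [-0.4943  0.0462  0.8681] tip [ 0.5698 -0.078   0.2244] along 0.030899008943507243 lat [0.0011 0.0016 0.0005] [321.0135 208.4344] [384.586  205.6739] M [326.9015 218.0361] [384.2281 201.107 ]
rod [122.7967 195.4067] [617.8155 264.2275]
rodcollar [-9.6698  5.9024] [641.4354 381.2349]
rod sh [36.5063 71.9612] [632.7388 338.1542]
0.45 0.065 [154.0603 230.3307] [617.5599 237.7003]
0.45 -0.075 [246.5474 387.1369] [599.8443 173.3021]
0.48 0.065 [151.1464 231.3789] [617.2138 240.7737]
0.48 -0.075 [249.7609 386.0781] [600.1853 170.1224]
0.52 0.065 [147.334  232.8814] [616.7407 244.8126]
0.52 -0.075 [253.9807 384.5556] [600.652  165.9231]
0.56 0.065 [143.6109 234.5013] [616.255  248.7772]
0.56 -0.075 [258.1206 382.908 ] [601.132 161.775]
```

```bash
python3 -c "
from chk import *
s=camera('side');i=s['img'][100:212,230:330];g=cv2.resize(i,None,fx=5.3,fy=5.3,interpolation=cv2.INTER_CUBIC)
c,s2=camera('top'),s
st=read_state();Rm=R.from_euler('xyz',st['eef_rot'],degrees=True).as_matrix();p=np.array(st['ee_pos'])
for k in(.155,.18,.185,.235,.285,.335):
    q=(proj(s,p+Rm[:,2]*k)-[230,100])*5.3;print(k,q);cv2.circle(g,tuple(int(v) for v in q),3,(0,0,255),-1)
cv2.imwrite('pics/rod.png',g)"
```

```text
0.155 [267.7601 269.2962]
0.18 [299.7217 314.8359]
0.185 [306.0242 323.8158]
0.235 [367.462  411.3537]
0.285 [426.15   494.9736]
0.335 [482.2687 574.9328]
```

View pics/rod.png

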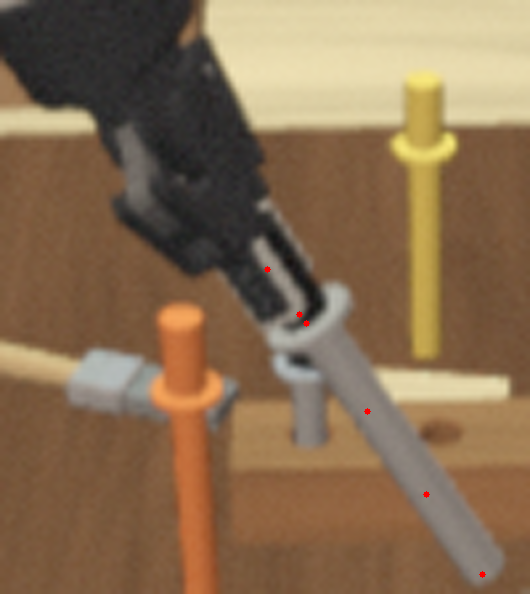

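Call:
jog_arm(
  series=[-0.145,-0.02,-0.066,-0.0012,-0.0128,0,-1,0,0,0,0,0,0,-1,0.05,-0.005,-0.087,0,0,0,-1,0.05,-0.005,-0.087,0,0,0,-1,0.05,-0.005,-0.087,0,0,0,-1,0.025,-0.002,-0.043,0,0,0,-1,0.025,-0.002,-0.043,0,0,0,-1,0,0,0,0,0,0,-1],
)

```text
t: 12.55
ee_pos: [0.4097, -0.0666, 0.4728]
eef_rot: [-179.8, 32.0, 174.9]
contact_force: [-0.4, 0.0, -1.6]
width: 0.261
gripper_force: 98.0
```

```bash
python3 -c "
from chk import *
c,s=chk('pics/ins.png')"
```

```text
12.55 [-35.819  -18.6215  27.5147 129.6117  25.1939  37.7357  61.6262] [ 0.4097 -0.0666  0.4728] [-179.8232   32.0026  174.907 ] [-0.3506  0.0046 -1.6188]
axis [-0.5276  0.0501  0.848 ] tip [ 0.5865 -0.0834  0.1887] along -0.008532437263281388 lat [-0.0017 -0.002  -0.0009] [327.9462 221.3055] [384.7658 200.5053] M [326.9015 218.0361] [384.2281 201.107 ]
```

View pics/ins.png

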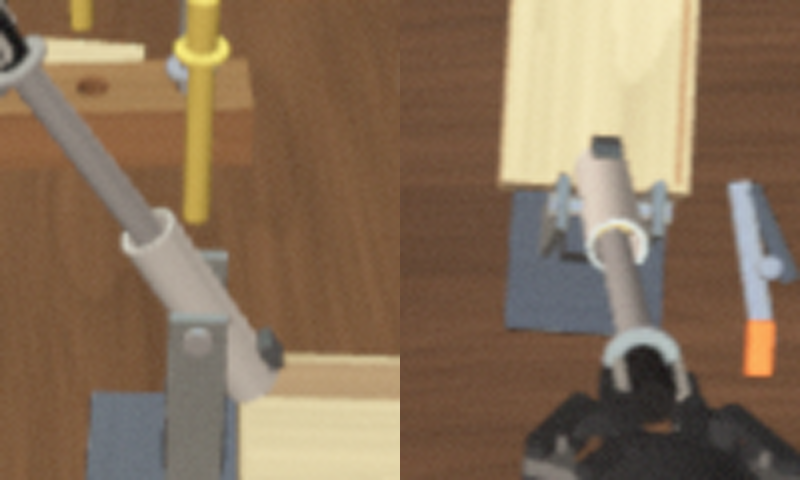

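The rod is centred in the mouth and parallel to the bore: side view at crop (149,228), top view at crop (615,250). I push on.

Call:
jog_arm(
  series=[0.05,-0.005,-0.087,0,0,0,-1,0.04,-0.004,-0.069,0,0,0,-1,0.025,-0.002,-0.043,0,0,0,-1,0.025,-0.002,-0.043,0,0,0,-1,0.025,-0.002,-0.043,0,0,0,-1,0.025,-0.002,-0.043,0,0,0,-1],
)

```text
t: 13.25
ee_pos: [0.4288, -0.0685, 0.4405]
eef_rot: [-179.9, 32.1, 174.9]
contact_force: [-3.8, -1.0, 4.1]
width: 0.254
gripper_force: 98.2
```

```bash
python3 -c "
from chk import *
c,s=chk(None)"
```

```text
13.25 [-36.9683 -13.842   31.314  130.7921  24.2324  31.2203  62.966 ] [ 0.4288 -0.0685  0.4405] [-179.8758   32.0952  174.8778] [-3.8221 -1.0403  4.1253]
axis [-0.529   0.0496  0.8472] tip [ 0.606  -0.0851  0.1567] along -0.04603463017721089 lat [-0.0008 -0.0019 -0.0003] [335.7548 231.6324] [383.5708 194.3985] M [326.9015 218.0361] [384.2281 201.107 ]
```

Call:
jog_arm(
  series=[0.025,-0.002,-0.043,0,0,0,-1,0.025,-0.002,-0.043,0,0,0,-1,0.025,-0.002,-0.043,0,0,0,-1,0.025,-0.002,-0.043,0,0,0,-1,0.025,-0.002,-0.043,0,0,0,-1,0.025,-0.002,-0.043,0,0,0,-1,0.025,-0.002,-0.043,0,0,0,-1,0.025,-0.002,-0.043,0,0,0,-1],
)

```text
t: 14.15
ee_pos: [0.4487, -0.0701, 0.4059]
eef_rot: [-179.9, 32.1, 174.9]
contact_force: [-4.9, -0.7, 4.1]
width: 0.258
gripper_force: 98.5
```

```bash
python3 -c "
from chk import *
c,s=chk(None)"
```

```text
14.15 [-38.8456  -8.0044  36.1037 131.6755  20.9867  24.1639  66.3167] [ 0.4487 -0.0701  0.4059] [-179.8671   32.0721  174.8838] [-4.9014 -0.6929  4.1439]
axis [-0.5287  0.0497  0.8474] tip [ 0.6258 -0.0867  0.122 ] along -0.08601265088102109 lat [-0.0008 -0.0017 -0.0003] [343.4012 242.4209] [382.2864 188.7308] M [326.9015 218.0361] [384.2281 201.107 ]
```

Call:
jog_arm(
  series=[0.025,-0.002,-0.043,0,0,0,-1,0.025,-0.002,-0.043,0,0,0,-1,0.025,-0.002,-0.043,0,0,0,-1,0.025,-0.002,-0.043,0,0,0,-1,0.025,-0.002,-0.043,0,0,0,-1,0.025,-0.002,-0.043,0,0,0,-1,0.025,-0.002,-0.043,0,0,0,-1,0.025,-0.002,-0.043,0,0,0,-1],
)

```text
t: 15.05
ee_pos: [0.4685, -0.0715, 0.3712]
eef_rot: [-179.8, 32.0, 174.9]
contact_force: [-2.4, 1.1, -2.1]
width: 0.253
gripper_force: 98.3
```

```bash
python3 -c "
from chk import *
c,s=chk(None)"
```

```text
15.05 [-41.4469  -1.1149  41.9438 132.1567  11.087   17.0124  75.8709] [ 0.4685 -0.0715  0.3712] [-179.8499   32.0335  174.8985] [-2.3883  1.05   -2.1393]
axis [-0.5281  0.0498  0.8477] tip [ 0.6454 -0.0882  0.0872] along -0.12602773222077374 lat [-0.001  -0.0013 -0.0004] [350.719  252.8788] [381.0562 183.5128] M [326.9015 218.0361] [384.2281 201.107 ]
```

Call:
jog_arm(
  series=[0.02,-0.002,-0.035,0,0,0,-1,0.02,-0.002,-0.035,0,0,0,-1,0.02,-0.002,-0.035,0,0,0,-1,0.02,-0.002,-0.035,0,0,0,-1,0,0,0,0,0,0,-1],
)

```text
t: 15.65
ee_pos: [0.4765, -0.0723, 0.3574]
eef_rot: [-179.8, 32.0, 174.9]
contact_force: [-0.6, 1.0, -3.3]
width: 0.253
gripper_force: 97.9
```

```bash
python3 -c "
from chk import *
c,s=chk('pics/deep.png')"
```

```text
15.65 [-40.8348   2.0614  42.6799 132.1545   2.8661  14.3884  83.7158] [ 0.4765 -0.0723  0.3574] [-179.8325   32.0253  174.9099] [-0.5664  0.9773 -3.2599]
axis [-0.5279  0.05    0.8478] tip [ 0.6533 -0.089   0.0734] along -0.141944166854238 lat [-0.0009 -0.0014 -0.0004] [353.6148 256.9785] [380.6713 181.4858] M [326.9015 218.0361] [384.2281 201.107 ]
```

View pics/deep.png

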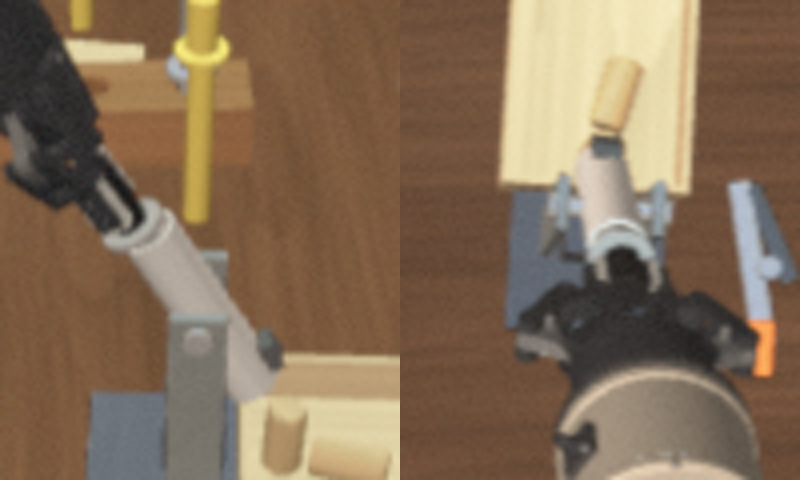

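Both plugs are out and in the tray: side crop (285,435) and (350,460). The collar is still about 8 mm off the mouth, so I bring it closer gently.

Call:
jog_arm(
  series=[0.015,-0.001,-0.026,0,0,0,-1,0.015,-0.001,-0.026,0,0,0,-1,0,0,0,0,0,0,-1],
)

```text
t: 16.05
ee_pos: [0.4794, -0.0726, 0.3527]
eef_rot: [-179.9, 32.1, 174.9]
contact_force: [-2.2, 1.3, -1.1]
width: 0.256
gripper_force: 98.4
```

Call:
jog_arm(
  series=[0.01,-0.001,-0.017,0,0,0,-1,0,0,0,0,0,0,-1],
)

```text
t: 16.25
ee_pos: [0.4805, -0.0733, 0.3518]
eef_rot: [-179.9, 32.1, 174.8]
contact_force: [-24.4, -0.0, 29.6]
width: 0.257
gripper_force: 104.0
```

```bash
python3 -c "
from chk import *
c,s=chk(None)
i=s['img'][200:225,300:340];print(s['img'][205:225,312:336].mean(2).astype(int))"
```

```text
16.25 [-39.2388   3.468   41.6655 132.0347  -1.7015  13.2989  88.0257] [ 0.4805 -0.0733  0.3518] [-179.9485   32.1263  174.7853] [-24.4244  -0.0164  29.5758]
axis [-0.5295  0.0492  0.8469] tip [ 0.6579 -0.0898  0.0681] along -0.14888528076861837 lat [ 0.0002 -0.0018  0.0003] [355.3157 258.6517] [380.6538 180.1791] M [326.9015 218.0361] [384.2281 201.107 ]
[[ 49  52  49  51  45  42  30  30  42  82 106 106  96  89  91  91  89  91
   88  93  90  90  92  99]
 [ 47  51  51  49  61  81  43  29  28  49  85 115 108  91  87  91  91  88
   89  91  92  92  93  98]
 [ 44  50  52  59  89 108  85  45  30  28  55 100 126  95  89  88  88  87
   91  93  91  91  90  97]
 [ 45  49  47  61 105 133 127  84  34  29  35  71 111  94  89  88  86  88
   90  89  91  91  89  99]
 [ 40  45  45  55  96 140 143 125  69  31  34  41  74  84  90  90  90  89
   89  89  90  91  87  97]
 [ 40  43  44  51  71 119 143 141 105  51  29  32  45  71  82  86  90  91
   90  91  90  91  92 101]
 [ 44  43  46  48  47  80 125 141 131  86  43  26  30  56  84 110 113 110
   99  97  98  93  92 100]
 [ 39  45  61  51  44  56  91 129 1
[... 578 characters left out ...]
94  86  66  53  46  56  49  55  89 106 134 115  78 116 158 174 164
  147 148 163 156 154 151]
 [ 93  95  91  84  77  58  65  83 101 118 102 104  96 115 158 174 166 148
  146 158 161 155 151 153]
 [ 93  93  93  94 102  99 112 132 139 118 114 118 148 160 173 165 151 142
  152 164 164 160 155 154]
 [ 92  91  91  97 103 124 156 165 166 156 156 158 172 172 165 153 148 156
  163 168 166 164 156 155]
 [ 94  94  93  91  97 123 159 173 172 173 172 169 167 155 151 151 157 167
  169 168 168 165 163 157]
 [ 94  96  92  92  93 103 130 154 158 160 156 152 146 145 146 159 167 168
  168 166 166 165 165 160]
 [ 92  91  95  94  92  91  98 115 126 130 130 130 139 147 153 164 168 167
  170 169 166 167 167 165]]
```

Call:
jog_arm(
  series=[-0.025,0.002,0.043,0,0,0,-1,-0.05,0.005,0.087,0,0,0,-1,-0.074,0.007,0.13,0,0,0,-1,-0.074,0.007,0.13,0,0,0,-1,-0.074,0.007,0.13,0,0,0,-1,-0.074,0.007,0.13,0,0,0,-1,-0.074,0.007,0.13,0,0,0,-1,-0.074,0.007,0.13,0,0,0,-1,-0.074,0.007,0.13,0,0,0,-1,-0.074,0.007,0.13,0,0,0,-1,-0.074,0.007,0.13,0,0,0,-1,-0.074,0.007,0.13,0,0,0,-1],
)

```text
t: 17.55
ee_pos: [0.3985, -0.0653, 0.4949]
eef_rot: [-179.9, 32.2, 174.8]
contact_force: [1.0, -0.1, -1.8]
width: 0.25
gripper_force: 98.7
```

Call:
jog_arm(
  series=[-0.05,0.005,0.09,0,0,0,-1,-0.05,0.005,0.09,0,0,0,-1,0,0.05,0.25,0,0,0,-1,0,0.05,0.25,0,0,0,-1,0,0,0,0,0,0,-1],
)

```text
t: 18.05
ee_pos: [0.3894, -0.0536, 0.565]
eef_rot: [-180.0, 32.3, 174.9]
contact_force: [0.7, 0.1, -2.3]
width: 0.259
gripper_force: 98.7
```

```bash
python3 -c "
from chk import *
c,s=chk('pics/out.png')
for k in('tube_mouth','tube_outlet','plug1_center'):
  for v in(s,c): print(k,[(x['at'],round(x['conf'],2)) for x in place_of(v,k)[:3]])
"
```

```text
18.05 [-37.1181 -25.3404  22.0516 122.4376  25.0503  52.347   60.0186] [ 0.3894 -0.0536  0.565 ] [-179.968    32.307   174.8586] [ 0.7446  0.0945 -2.2887]
axis [-0.5323  0.0485  0.8452] tip [ 0.5677 -0.0698  0.2818] along 0.08222399225398545 lat [0.0244 0.0073 0.0134] [320.0157 186.7085] [384.119  203.6661] M [326.9015 218.0361] [384.2281 201.107 ]
tube_mouth [([326.5, 218.2], 0.97), ([252.6, 348.4], 0.42)]
tube_mouth [([382.5, 203.6], 0.92), ([390.3, 247.9], 0.41)]
tube_outlet [([351.2, 253.8], 0.96)]
tube_outlet [([381.2, 184.3], 0.67), ([377.8, 155.0], 0.33)]
plug1_center [([378.4, 273.7], 0.47), ([252.3, 272.9], 0.37)]
plug1_center [([383.5, 161.1], 0.51)]
```

Call:
jog_arm(
  series=[0.144,0.272,0.02,0.0014,0.0149,0.0024,-1,0.144,0.272,0.02,0.0014,0.0149,0.0024,-1,0.144,0.272,0.02,0.0014,0.0149,0.0024,-1,0.144,0.272,0.02,0.0014,0.0149,0.0024,-1,0.144,0.272,0.02,0.0014,0.0149,0.0024,-1,0.144,0.272,0.02,0.0014,0.0149,0.0024,-1,0.144,0.272,0.02,0.0014,0.0149,0.0024,-1,0.144,0.272,0.02,0.0014,0.0149,0.0024,-1,0.144,0.272,0.02,0.0014,0.0149,0.0024,-1,0.144,0.272,0.02,0.0014,0.0149,0.0024,-1,0.144,0.272,0.02,0.0014,0.0149,0.0024,-1,0.144,0.272,0.02,0.0014,0.0149,0.0024,-1],
)

```text
t: 19.65
ee_pos: [0.5624, 0.2738, 0.5853]
eef_rot: [178.6, -0.3, 179.8]
contact_force: [-0.3, -0.2, -2.1]
width: 0.256
gripper_force: 98.7
```

```bash
python3 -c "
from chk import *
c,s=chk(None)
st=read_state();Rm=R.from_euler('xyz',st['eef_rot'],degrees=True).as_matrix();p=np.array(st['ee_pos'])
for k in(.185,.335):print(k,proj(s,p+Rm[:,2]*k))
f=lambda i,k:cv2.resize(i,None,fx=k,fy=k,interpolation=cv2.INTER_CUBIC)
H=[.562,.2735,.055];print('hole',proj(s,H),proj(c,H))
cv2.imwrite('pics/rk.png',np.hstack([f(s['img'][80:200,270:350],5),f(c['img'][160:280,200:280],5)]))
for v in(s,c): print([(x['at'],round(x['conf'],2)) for x in place_of(v,'push_rod')[:3]])
"
```

```text
19.65 [-47.5182  14.0572  20.3867  85.3813  -6.3281  81.1084  63.0541] [0.5624 0.2738 0.5853] [178.599   -0.3418 179.8045] [-0.2707 -0.2074 -2.1272]
axis [ 0.0059 -0.0245  0.9997] tip [0.5604 0.282  0.2504] along 0.0749931504756733 lat [ 0.0135  0.3595 -0.0117] [311.5546 126.6359] [228.0173 211.9702] M [326.9015 218.0361] [384.2281 201.107 ]
0.185 [311.5399  78.662 ]
0.335 [311.4873 126.6902]
hole [312.5875 183.1124] [248.7978 218.5791]
[([311.3, 126.0], 0.86), ([337.3, 214.1], 0.84), ([269.0, 213.0], 0.73)]
[([281.8, 268.5], 0.79), ([226.1, 213.7], 0.69), ([284.7, 192.9], 0.46)]
```

View pics/rk.png

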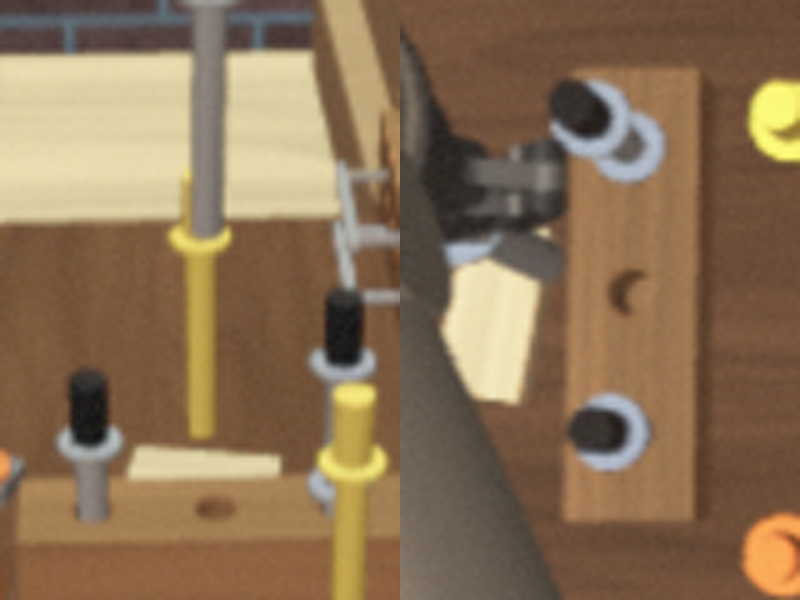

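Call:
jog_arm(
  series=[0.01,0.05,0,-0.0078,-0.0019,0,-1,0,0,-0.3,0,0,0,-1,0,0,-0.4,0,0,0,-1,0,0,-0.4,0,0,0,-1,0,0,-0.4,0,0,0,-1,0,0,-0.25,0,0,0,-1,0,0,-0.1,0,0,0,-1,0,0,0,0,0,0,-1],
)

```text
t: 20.65
ee_pos: [0.5625, 0.2772, 0.4005]
eef_rot: [-180.0, 0.1, 179.8]
contact_force: [1.1, 0.7, -1.1]
width: 0.261
gripper_force: 98.9
```

```bash
python3 -c "
from chk import *
c,s=chk(None)
i=s['img'];st=read_state()
# rod edges vs wood, per row (grey = low saturation)
for y in range(165,190,2):
    r=i[y,300:326].astype(int);sat=r.max(1)-r.min(1);print(y,sat)
print('hole',[proj(s,[.563,y,.055]) for y in(.273,.279)])
for v in(s,c): print([(x['at'],round(x['conf'],2)) for x in place_of(v,'push_rod')[:3]])
"
```

```text
20.65 [-46.7826  20.7627  18.8899  99.5613  -7.4515  60.8546  64.3597] [0.5625 0.2772 0.4005] [-179.9527    0.0929  179.7618] [ 1.0945  0.7246 -1.059 ]
axis [-0.0016  0.0008  1.    ] tip [0.563  0.2769 0.0655] along -0.08702624432770471 lat [-0.064   0.3619 -0.0559] [312.8564 179.7422] [246.7903 217.894 ] M [326.9015 218.0361] [384.2281 201.107 ]
165 [ 61  61  63  61  62  63  62  77 113 103  48  18  14  17  12  17  28  54
  56  56  58  59  58  57  58  59]
167 [62 64 64 63 63 64 64 65 85 84 36 17 15 15 13 16 30 55 59 59 59 60 58 57
 58 58]
169 [60 62 65 66 62 63 64 69 63 53 26 16 14 14 15 16 35 55 58 60 61 61 59 59
 60 56]
171 [57 58 58 58 58 57 57 57 57 56 35 19 16 15 14 24 47 58 58 59 60 59 56 51
 57 58]
173 [57 58 57 58 56 57 56 58 56 56 33 19 16 15 15 25 47 56 57 58 57 57 58 57
 57 57]
175 [66 65 66 66 66 65 66 66 67 62 34 19 15 13 14 23 51 64 67 67 67 68 71 70
 70 74]
177 [82 83 83 82 83 82 85 83 81 74 35 17 18 14 15 22 55 78 82 82 83 83 82 81
 81 81]
179 [82 82 80 79 82 84 83 83 81 73 40 19 17 16 16 25 62 79 79 82 79 80 80 80
 80 81]
181 [80 80 80 81 82 79 79 80 78 71 56 48 44 40 49 61 75 79 78 78 80 77 79 77
 77 79]
183 [77 77 79 78 77 77 79 77 77 72 68 68 72 72 72 74 76 80 78 80 80 79 78 79
 79 79]
185 [80 79 77 80 80 79 81 78 79 78 81 78 79 81 80 78 79 79 80 79 78 78 78 77
 79 79]
187 [82 82 81 83 83 82 79 80 80 80 81 81 80 81 79 79 79 79 82 82 81 79 79 80
 78 79]
189 [77 77 77 77 78 77 76 78 78 76 76 76 77 76 76 78 78 76 75 78 78 76 78 79
 81 78]
hole [array([312.9102, 183.1945]), array([312.838 , 182.1171])]
[([314.2, 180.3], 0.68), ([337.0, 274.5], 0.68), ([269.9, 215.3], 0.6)]
[([286.7, 190.5], 0.67), ([246.3, 218.0], 0.51), ([284.1, 269.9], 0.47)]
```

Call:
jog_arm(
  series=[0.005,0.015,-0.04,0,0,0,-1,0,0,-0.04,0,0,0,-1,0,0,-0.04,0,0,0,-1,0,0,-0.04,0,0,0,-1,0,0,0,0,0,0,-1],
)

```text
t: 21.35
ee_pos: [0.5631, 0.2791, 0.3842]
eef_rot: [180.0, 0.1, 179.8]
contact_force: [0.9, 2.0, -1.7]
width: 0.258
gripper_force: 98.6
```

Call:
jog_arm(
  series=[0,0,-0.04,0,0,0,-1,0,0,-0.04,0,0,0,-1,0,0,-0.04,0,0,0,-1,0,0,0,0,0,0,-1],
)

```text
t: 21.75
ee_pos: [0.5631, 0.279, 0.3723]
eef_rot: [180.0, 0.1, 179.8]
contact_force: [0.1, 2.6, -3.9]
width: 0.256
gripper_force: 98.6
```

Call:
jog_arm(
  series=[0,0,-0.05,0,0,0,-1,0,0,-0.05,0,0,0,-1,0,0,-0.05,0,0,0,-1,0,0,-0.05,0,0,0,-1,0,0,-0.03,0,0,0,-1,0,0,0,0,0,0,-1],
)

```text
t: 22.35
ee_pos: [0.5631, 0.279, 0.3493]
eef_rot: [180.0, 0.1, 179.8]
contact_force: [0.1, 3.5, -3.2]
width: 0.257
gripper_force: 98.6
```

Call:
jog_arm(
  series=[0,0,-0.02,0,0,0,-1,0,0,-0.02,0,0,0,-1,0,0,0,0,0,0,-1],
)

```text
t: 22.65
ee_pos: [0.5632, 0.2789, 0.3457]
eef_rot: [180.0, 0.1, 179.8]
contact_force: [0.8, 3.7, -3.8]
width: 0.258
gripper_force: 98.6
```

Call:
jog_arm(
  series=[0,0,-0.02,0,0,0,-1,0,0,-0.02,0,0,0,-1,0,0,0,0,0,0,-1],
)

```text
t: 22.95
ee_pos: [0.5641, 0.2789, 0.3439]
eef_rot: [179.9, 0.3, 179.7]
contact_force: [-3.8, 0.6, 21.0]
width: 0.258
gripper_force: 102.0
```

The rod is on the socket floor (21 N up). Next I release it and back away.

Call:
jog_arm(
  series=[0,0,0.02,0,0,0,-1,0,0,0,0,0,0,0.4,0,0,0,0,0,0,0.4,0,0,0,0,0,0,0.4,0,0,0,0,0,0,0.4,0,0,0.1,0,0,0,0.4,0,0,0.3,0,0,0,0.4,0,0,0.4,0,0,0,0.4,0,0,0.4,0,0,0,0.4,0,0,0.1,0,0,0,0.4,0,0.3,0,0,0,0,0.4,0,0.3,0,0,0,0,0.4],
)

```text
t: 24.15
ee_pos: [0.5634, 0.3388, 0.4753]
eef_rot: [179.9, 0.2, 179.7]
contact_force: [0.4, 0.2, -0.5]
width: 0.696
gripper_force: 0.0
```

```bash
python3 -c "
from chk import *
c,s=chk(None)
def blobs(img,roi):
    a,b,x0,x1=roi;m=np.zeros(img.shape[:2],np.uint8);m[a:b,x0:x1]=(img[a:b,x0:x1].max(2)<50)
    n,l,st,ce=cv2.connectedComponentsWithStats(m);return [ce[i] for i in range(1,n) if st[i][4]>12]
print('S',blobs(s['img'],(130,175,275,350)))
for k in('plug1_center','tube_mouth','tube_outlet','tray_floor','clamp','foil_roll_a','spacer','packing_block'):
    print(k,[[(x['at'],round(x['conf'],2)) for x in place_of(v,k)[:3]] for v in(s,c)])
# plugs: wood-coloured lookup in tray
for v,n in((s,'s'),(c,'t')):
    print(n,[(np.round(x['rect']),round(x['conf'],2)) for x in look_for(v,'plug1_center')[:4]])
print([np.round(proj(s,P)) for P in([.643,-.03,.04],[.838,-.04,.04],[.827,-.17,.04],[.639,-.15,.04])],[np.round(proj(c,P)) for P in([.643,-.03,.04],[.838,-.04,.04],[.827,-.17,.04],[.639,-.15,.04])])
"
```

```text
24.15 [-50.5806  20.3292  18.6114  90.4891  -6.731   70.0699  58.8864] [0.5634 0.3388 0.4753] [179.912    0.2055 179.6623] [ 0.4372  0.1562 -0.5205]
axis [-0.0036 -0.0015  1.    ] tip [0.5646 0.3393 0.1403] along -0.019993288388910603 lat [-0.0293  0.4212 -0.0393] [312.4796 149.0507] [216.4838 215.2284] M [326.9015 218.0361] [384.2281 201.107 ]
S [array([312.8082, 146.6575]), array([338.137 , 145.9589]), array([287.1233, 162.    ])]
plug1_center [[([379.4, 272.9], 0.58), ([360.4, 268.8], 0.23)], [([383.0, 159.9], 0.67)]]
tube_mouth [[([327.6, 218.0], 0.63)], [([383.4, 203.7], 0.62)]]
tube_outlet [[([355.8, 255.4], 0.61), ([313.3, 146.3], 0.17)], [([381.0, 184.8], 0.97), ([383.1, 162.9], 0.54)]]
tray_floor [[([385.4, 275.7], 0.74)], [([222.9, 224.9], 0.72), ([378.0, 156.3], 0.58), ([251.3, 216.7], 0.5)]]
clamp [[([331.8, 313.3], 0.7)], [([374.0, 278.6], 0.74), ([418.0, 203.9], 0.71), ([233.3, 214.3], 0.19)]]
foil_roll_a [[([254.1, 346.7], 0.66), ([324.7, 221.6], 0.27)], [([457.3, 269.7], 0.88)]]
spacer [[([251.3, 274.8], 0.84)], [([376.5, 275.1], 0.93), ([219.9, 223.1], 0.18)]]
packing_block [[([310.8, 180.0], 0.48), ([352.2, 258.2], 0.38)], [([222.3, 222.8], 0.61)]]
s [(array([367., 268.,  21.,  10.]), 0.71), (array([232., 260.,  35.,  23.]), 0.35)]
t [(array([376., 153.,  17.,  19.]), 0.7), (array([234., 172.,  30.,  91.]), 0.65), (array([209., 204.,  22.,  36.]), 0.25)]
[array([347., 251.]), array([419., 251.]), array([426., 287.]), array([350., 284.])] [array([358., 188.]), array([360., 120.]), array([406., 122.]), array([401., 188.])]
```

```bash
python3 -c "
from chk import *
c,s=chk(None)
m=np.array([.616,-.084])+.125*np.array([.9956,-.094]);E=np.array([[.9956,-.094],[.094,.9956]])
for p,z in(((360.7,268.9),.03),((379,272.9),.0185)):
    P=atz(s,p,z);print(P,E@(P[:2]-m),proj(c,P))
g=s['img'][250:285,350:392];print((g[...,2].astype(int)-g[...,0])[::3,::2])
print(close_job())"
```

```text
25.15 [-50.576   20.3977  18.5848  90.5695  -6.7309  70.0199  58.9734] [0.5632 0.3389 0.4739] [179.9778   0.1313 179.761 ] [1.4628 0.002  0.4474]
axis [-0.0023 -0.0004  1.    ] tip [0.564  0.339  0.1389] along -0.02093027087992929 lat [-0.0304  0.421  -0.0399] [312.2885 149.4878] [216.742  215.5212] M [326.9015 218.0361] [384.2281 201.107 ]
[ 0.6738 -0.089   0.03  ] [-0.067   0.0005] [378.6327 176.9933]
[ 0.722  -0.0945  0.0185] [-0.0185 -0.0005] [379.5267 161.0786]
[[22 23 21 13  7 33 62 63 63 63 62 62 62 61 60 61 61 61 61 59 63]
 [23 22 23 21 24 64 69 71 67 68 69 68 68 69 71 69 69 68 68 68 67]
 [22 22 23 24 47 68 68 68 67 69 68 70 68 67 68 67 68 69 68 66 67]
 [23 26 38 54 63 65 65 62 61 63 63 63 64 64 63 65 65 66 67 68 67]
 [54 55 55 65 63 64 63 64 58 56 57 56 56 56 55 57 56 56 55 56 56]
 [56 55 57 65 72 70 71 69 57 57 57 57 56 57 57 57 57 57 56 56 55]
 [56 56 57 65 72 74 71 66 57 57 60 57 58 55 55 57 57 57 57 56 57]
 [55 57 57 67 73 71 72 62 59 72 70 69 66 65 66 64 63 60 57 56 57]
 [56 58 56 69 74 71 69 59 59 79 79 78 78 75 75 72 70 69 69 57 56]
 [56 57 58 61 68 70 66 58 59 75 74 77 77 80 79 80 80 77 66 57 56]
 [56 55 56 56 57 56 55 56 55 56 56 57 58 61 66 72 73 75 58 55 57]
 [57 61 59 60 60 59 58 59 59 58 59 57 57 56 58 55 57 57 57 58 56]]
the job is handed in; nothing more can be done
None
```

The job is handed in at about 25 s: the tube is still tipped, both plugs measure inside the tray, the push rod is back upright in its rack socket, and peak forces stayed under about 40 N; I viewed 11 pictures, one over the limit of 10, and `close_job()` gave no verdict.

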